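# Index the decorating wheel to the next station

### The job

Index the decorating wheel one station on: pull the sprung index pin up out of its home hole by its knob, swing the wheel clockwise (seen from above) by the knob, then let the pin ride on the drilled ring and feel for the next hole, so that it springs fully home there, and leave it. The wires on the plate are only laid on, so turn gently, do not force the wheel against the pin, do not press on the plate or let it slip off centre, and leave the jars where they stand.

Things in the scene. Friction and masses are not known exactly. Their poses are not given: they have to be found in the camera images.
- base: Fixed grey cast foot of the wheel, 200 mm across; its post carries a fixed dark steel disc, 300 mm across, upper face 52 mm above the table. Origin on the table on the wheel's upright axis; x points from the axis to the home hole. On the disc is clamped the bright steel station ring: 226 mm inside, 302 mm outside diameter, 8 mm thick, upper face 60 mm above the table.
- home_hole (a point): Home hole, 10 mm, in the dark disc, 135 mm from the axis; this point is in its mouth, 52 mm above the table. The station ring has an 11 mm wide curved slot round it and ten 10 mm through holes on the same 135 mm circle, unevenly spaced to suit the pattern. The ring is clamped at another angle for each job and is not measured: look or feel for its holes.
- wheel_top (a point): Point on the wheel's axis on top of its aluminium head (166 mm across, 84 mm above the table), on which the plate stands. Of the station ring, clockwise from home: its slot ends 3 to 28 degrees on (varies), then its face is unbroken up to the next hole, 33 to 57 degrees on (varies), so a pin let down at 30 degrees always lands on the face; the hole after that is 30 degrees further.
- wheel (a joint): Angle of the turning wheel, rad: 0 with the pin in the home hole, grows clockwise seen from above; turns freely all round with slight bearing friction (about 1 N at the knob) when the pin is clear. The head carries a steel index arm 28 mm wide that reaches out under the plate and holds the index plunger over the circle of holes.
- knob_grip (a point): Middle of the grip of the plunger's black knob, 135 mm from the axis: an upright cylinder 28 mm across, 11 mm up and down from here, below a 31 mm flange whose top is 15 mm above here. 126 mm above the table with the pin home. The plate's edge is 26 mm from the knob's side and 23 mm lower than this point, so fingers round the knob at this height clear the plate from any side.
- plunger (a joint): How far knob and pin are lifted, m: 0 fully home, 0.019 at the upper stop; clear of the station ring from 0.014. Its spring pushes down with 6 N at 0, 10.2 N at 0.014, 11.7 N at 0.019. No catch: let go, it springs down. Resting (round nose) on the station ring it reads 0.013 to 0.014; on the dark disc inside the slot 0.006; in a hole it goes to 0.
- pin: The steel index pin under the index arm, fixed to the knob: 8 mm thick with a round nose, for 10 mm holes; origin at its lowest point, 80 mm below knob_grip, z up.
- plate: White porcelain plate, 190 mm across, 19 mm high, 0.45 kg, with laid wires, standing loose on the wheel's head, centred on the axis; origin at the centre of its underside.
- jar_tall: Glass jar with white lid, 54 mm across, 78 mm high, on the table left of the wheel; origin at the centre of its underside.
- jar_wide: Glass jar with grey lid, 68 mm across, 55 mm high, on the table right of the wheel; origin at the centre of its underside.
- jar_small: Slim glass jar with white lid, 44 mm across, 60 mm high, right of the wheel; origin at the centre of its underside.
There are look-alikes about, which are no part of the job. Several things have the shape of the plate; the one meant has the colours described above.

How it is judged:
On the way, in this order (a step that is already met when the one before it is completed fails the run):
1. the pin is pulled up clear of the station ring at the home hole (value of joint plunger above 0.0135 m and value of joint wheel below 0.1 rad), for 0.1 s.
2. the wheel has been swung clockwise beyond the slot with the pin out (value of joint wheel above 0.45 rad and value of joint plunger above 0.011 m).
At the end, for the whole second after the job is handed in: The pin is fully home (within 1.5 mm) in the first hole clockwise of home (wheel between 0.53 and 1.04 rad), the wheel is at rest, and the plate is still centred on the wheel within 6 mm (value of joint plunger below 0.0015 m and value of joint wheel between 0.53 and 1.04 rad and velocity of joint wheel between -0.03 and 0.03 rad/s and horizontal distance between plate and wheel_top below 0.006 m); the robot touches nothing.
It fails at once if the pin is forced: more than 28 N between the pin and the ring or disc (contact force between pin and anything else above 28 N).
It fails at once if the plate slips more than 6 mm off the wheel's centre (horizontal distance between plate and wheel_top above 0.006 m).
It fails at once if the plate is touched hard (contact force between the fingers and plate above 5 N).
It fails at once if a jar is shifted more than 20 mm (distance of any of jar_tall, jar_wide, jar_small from where it was at the start of the episode above 0.02 m).
It also fails if it takes over 48 s, if anything falls off the work surface, if the arm or the gripper's body presses on something with over 40 N, if the wrist force passes 120 N, or if a joint passes its speed limit or range.

### The arm

A 6-joint arm with a two-finger parallel gripper is mounted at the origin on the work surface. World frame = base frame: x ahead of the robot, y to its left, z up, the work surface at z = 0. Lengths are in m, angles in rad, forces in N, time in s.
With the tool pointing down it reaches from about 0.4 to 0.925 m from the base axis. Payload 3.4 kg.
Tool frame: the origin (TCP) lies midway between the tips of the shut fingers; the grasp point (between the pads) lies pinch_z behind it (pinch_z is the distance from the TCP to the grasp point, in m); z points along the fingers, y is the line along which they close (so a half turn about z gives the same grasp; the last joint's range is limited). The gripper opens to 85 mm and grips with 20 to 120 N. Pads are 22 mm wide; open, the fingers measure 114 mm over their backs; the gripper's body (76 mm by 85 mm) begins 54 mm behind the grasp point. The pads swing forward as they close: fully open they stand 13 mm farther back than shut.
Start: joints at [-1.379, 0.307, 1.506, -0, 1.328, -0.073], TCP at [0.151, -0.555, 0.231] pointing down, gripper open.
Joint ranges: [-3.12, 3.12], [-1.05, 2.28], [0.14, 2.33], [-1.42, 4.57], [0.1, 2.73], [-2.68, 2.68]. Speed limits (rad/s): [2.57, 2.57, 3.14, 3.14, 3.14, 3.14].

### API

Orientations are given as a unit quaternion [w, x, y, z].
In Python, from station import sense, grab_frame, camera_params, sign_off, pinch_z gives the robot as it stands.
- The arm moves only by the shell command python3 -m creep 'ROWS' [OPENING] [FORCE]. ROWS is a JSON object whose one key "rows" holds a list of rows, each a list of 2 entries, a list of its own where there are three numbers: the shift along the tool's x, y, z in mm, then the turn, a rotation vector about the tool's x, y, z in degrees. A call has 1 to 12 rows; each row shifts and turns the commanded pose from where the row before left it, along the tool's axes as they then stand; what a row does not reach is not made up. A row lasts 1/12 s, in which the tool goes at most 41.7 mm and 7.16 degrees, less where a joint would pass 70% of its speed; a pose out of reach is approached as far as the arm can. A call with a gripper value outside its range is refused whole. OPENING is the finger opening in mm, from 0 to 85.4, set as the call begins (- or left out, the last holds). The fingers move at their own pace and stop on an object; FORCE is the grip in N (left out, the last holds). Time passes only in rows, so rows that do not move let the fingers close. It gives the time, the measured TCP pose, the force, the opening and the grip force at its end, in the units of the state.
- sense(): the state, without advancing time (a new reading comes with each control period).
- grab_frame(name): name is "scene" or "top"; returns (picture, depth): 384x512x3 uint8, red, green, blue; 384x512 float32, m along the optical axis (not along the pixel's ray), 0 where there is no reading.
- camera_params(name): a dict with "camera_matrix" (3x3 intrinsics, pixels), "extrinsics" (4x4, takes a point from world to camera coordinates). Camera axes: x right, y down, z forward; pixel columns grow to the right and rows downward; lengths in m; the calibration is good to about 2 mm. A picture is of the moment at which its call begins. camera_params takes no time and is no camera call.
- sign_off(): hands the job in; it is judged then, once.
The state is a dict: "time_s": time; "joint_positions": joint angles; "qvel": joint speeds; "joint_torque": joint torques, N m; "tool_pos": TCP position; "ee_rot": TCP orientation; "wrist_force": force on the tool from outside, world axes, zero at the start; "ft_torque": the same for the moment, N m; "grip_width": finger opening in m; "finger_force": force on a finger pad.
Only numpy, scipy, OpenCV 4.12 (cv2) and the standard library are available. Lean on these libraries where they do the work, as an engineer would, in place of code of your own. Each camera call takes 0.05 s, during which the arm holds its last target. There are 200 camera calls.

## Working session

There is one attempt and no reset: what is moved stays moved. The work goes in short steps, Python scripts to look and compute and a shell command to move; the robot and the scene stay as the last step left them, time stands still between calls to the robot, and variables do not carry over. Pictures are saved under pics/ and viewed, at most 10 in all, crops included, and the job is handed in when it is done.

```bash
ls; mkdir -p pics
python3 - <<'E'
from station import *
import cv2,numpy as np
for n in("scene","top"):
    p,d=grab_frame(n); cv2.imwrite(f"pics/{n}0.png",p[...,::-1]); np.save(f"pics/{n}0.npy",d)
    c=camera_params(n); print(np.round(c["camera_matrix"],1).tolist(),np.round(c["extrinsics"],3).tolist())
s=sense(); print(s, pinch_z)
E
```

```text
pics
[[408.6, 0.0, 257.6], [0.0, 408.6, 194.8], [0.0, 0.0, 1.0]] [[0.501, 0.866, -0.012, -0.186], [0.483, -0.29, -0.826, -0.158], [-0.719, 0.408, -0.563, 1.514], [0.0, 0.0, 0.0, 1.0]]
[[357.6, 0.0, 255.1], [0.0, 357.6, 191.6], [0.0, 0.0, 1.0]] [[0.006, -1.0, 0.021, -0.059], [-0.993, -0.008, -0.114, 0.464], [0.115, -0.02, -0.993, 1.01], [0.0, 0.0, 0.0, 1.0]]
{'time_s': 0.1, 'joint_positions': array([-1.37849962e+00,  3.07515343e-01,  1.50751948e+00, -1.86492655e-07,
        1.32837164e+00, -7.34964034e-02]), 'qvel': array([ 0.00084845, -0.00138989, -0.00268284,  0.00035189, -0.00092099,
       -0.00027002]), 'joint_torque': array([ 9.71848494e-04, -4.58525527e+01, -2.52607602e+01, -1.12040309e-04,
        5.59289474e-03,  5.14547253e-06]), 'tool_pos': array([ 0.15090092, -0.55422257,  0.23047209]), 'ee_rot': array([-9.05299831e-04,  9.91181831e-01,  1.32505678e-01, -5.39289435e-05]), 'wrist_force': array([-0.71940535, -0.42326761,  0.3744523 ]), 'ft_torque': array([-5.45176374e-02, -3.30517682e-02,  9.53608445e-05]), 'finger_force': 0.0, 'grip_width': 0.08566404237245569} 0.0187
```

View pics/top0.png

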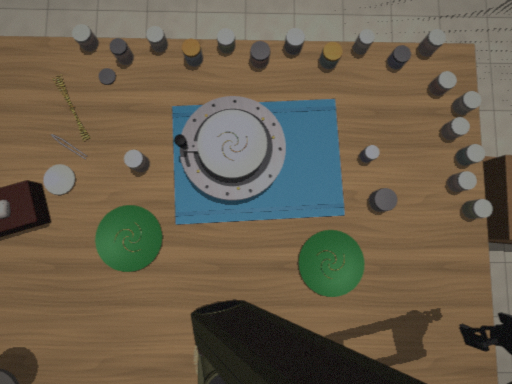

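View pics/scene0.png

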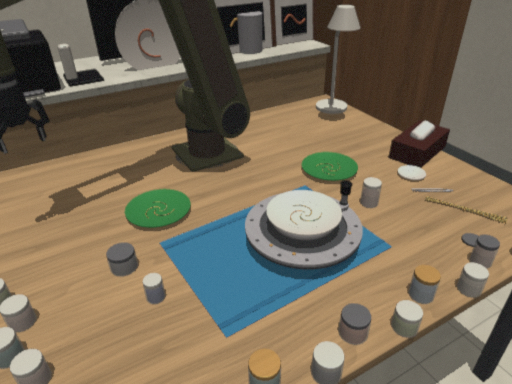

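The top view shows the wheel centred near (233,145), with the black knob near (180,141) to its left. The scene view shows the knob near (346,190). Next I'll measure these and zoom in on the ring.

```bash
cat > h.py <<'E'
import numpy as np,cv2
from station import *
def ray(n,u,v,z):
    c=camera_params(n);K=c["camera_matrix"];E=np.array(c["extrinsics"]);R=E[:3,:3];o=-R.T@E[:3,3]
    d=R.T@np.linalg.inv(K)@np.array([u,v,1.]);return o+d*(z-o[2])/d[2]
def proj(n,p):
    c=camera_params(n);E=np.array(c["extrinsics"]);q=c["camera_matrix"]@(E[:3,:3]@p+E[:3,3]);return q[:2]/q[2]
def knob(n,p,box):
    x0,y0,x1,y1=box;g=p[y0:y1,x0:x1].max(2);m=(g<45).astype(np.uint8)
    k,l,s,c=cv2.connectedComponentsWithStats(m);i=1+np.argmax(s[1:,4]);return s[i]+np.array([x0,y0,0,0,0]),c[i]+[x0,y0]
E
python3 - <<'E'
from h import *
p=cv2.imread("pics/top0.png")[...,::-1];d=np.load("pics/top0.npy")
print("knob top",knob("top",p,(165,125,195,160)))
q=cv2.imread("pics/scene0.png")[...,::-1]
print("knob scene",knob("scene",q,(330,170,362,215)))
# plate: white blob
m=((p.min(2)>150)).astype(np.uint8)[100:200,175:290]
k,l,s,c=cv2.connectedComponentsWithStats(m);i=1+np.argmax(s[1:,4]);ys,xs=np.where(l==i)
cn=max(cv2.findContours((l==i).astype(np.uint8),0,1)[0],key=cv2.contourArea);e=cv2.fitEllipse(cv2.convexHull(cn));print("plate",e[0][0]+175,e[0][1]+100,e[1],s[i])
print("axis@.1",ray("top",e[0][0]+175,e[0][1]+100,.103))
# height map points: ring by depth
c=camera_params("top");K=c["camera_matrix"];E=np.array(c["extrinsics"])
v,u=np.mgrid[90:215,165:300];Z=d[90:215,165:300];P=np.stack([(u-K[0,2])/K[0,0]*Z,(v-K[1,2])/K[1,1]*Z,Z],-1)-E[:3,3];W=P@E[:3,:3]
m=((W[...,2]>.052)&(W[...,2]<.07)).astype(np.uint8)
cn=max(cv2.findContours(m,0,1)[0],key=cv2.contourArea);hp=cv2.convexHull(cn)[:,0]+[165,90]
w=np.array([ray("top",a,b,.06)[:2] for a,b in hp]);A=np.c_[2*w,np.ones(len(w))];x=np.linalg.lstsq(A,(w**2).sum(1),rcond=None)[0];print("ring",x[:2],np.sqrt(x[2]+x[:2]@x[:2]))
mk=W[...,2]>.125;print("knob pts",mk.sum(),W[mk].mean(0),W[mk].min(0),W[mk].max(0))
cv2.imwrite("pics/crop0.png",np.hstack([cv2.resize(p[85:215,165:300,::-1],None,fx=5.5,fy=4.6*1.0,interpolation=2)])[:600,:800])
E
```

```text
knob top (array([175, 135,  12,  14, 107]), array([180.57943925, 141.39252336]))
knob scene (array([341, 181,  10,  15, 121]), array([345.24793388, 187.61983471]))Traceback (most recent call last):
  File "<stdin>", line 8, in <module>
    return _wrapfunc(a, 'argmax', axis=axis, out=out, **kwds)
    return bound(*args, **kwds)
ValueError: attempt to get argmax of an empty sequence
```

Run:
```python
from h import *
p=cv2.imread("pics/top0.png")[...,::-1];d=np.load("pics/top0.npy")
c=camera_params("top");K=c["camera_matrix"];E=np.array(c["extrinsics"])
v,u=np.mgrid[90:215,165:300];Z=d[90:215,165:300];P=np.stack([(u-K[0,2])/K[0,0]*Z,(v-K[1,2])/K[1,1]*Z,Z],-1)-E[:3,3];W=P@E[:3,:3]
def fit(m,z):
    cn=max(cv2.findContours(m.astype(np.uint8),0,1)[0],key=cv2.contourArea);hp=cv2.convexHull(cn)[:,0]+[165,90]
    w=np.array([ray("top",a,b,z)[:2] for a,b in hp]);A=np.c_[2*w,np.ones(len(w))];x=np.linalg.lstsq(A,(w**2).sum(1),rcond=None)[0];r=np.sqrt(x[2]+x[:2]@x[:2]);return x[:2],r,np.std(np.linalg.norm(w-x[:2],axis=1))
print("ring",fit((W[...,2]>.048)&(W[...,2]<.12),.06))
print("plate",fit((W[...,2]>.085)&(W[...,2]<.12),.102))
mk=W[...,2]>.132;print("knob pts",mk.sum(),W[mk].mean(0),W[mk].min(0),W[mk].max(0))
print("knob ray",ray("top",180.6,141.4,.14),ray("scene",345.7,183.5,.141))
cv2.imwrite("pics/crop0.png",cv2.resize(p[90:215,165:300,::-1],None,fx=4.8,fy=4.8,interpolation=2))
```

```text
ring (array([0.58920576, 0.00997474]), np.float64(0.15086110057646782), np.float64(0.0002900550483838227))
plate (array([0.5899315 , 0.00958766]), np.float64(0.09480687885413841), np.float64(0.00020470280162906434))
knob pts 175 [0.49877054 0.07898605 0.47553742] [ 0.34594156 -0.0343779   0.13250104] [0.6025426  0.16022072 1.05775372]
knob ray [0.58224684 0.14262132 0.14      ] [0.59168893 0.13976877 0.141     ]
```

View pics/crop0.png

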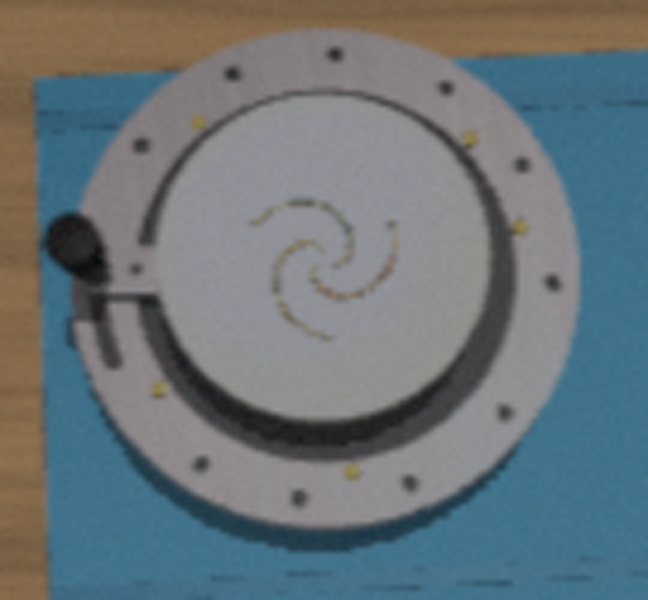

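The crop shows black holes at (141,145), (232,74) and (335,54) going clockwise from the knob, whose cap is at about (70,238). The yellow dots are screws, not holes.

Run:
```python
from h import *
C=np.array([.5895,.0098])
def f(u,v,z):
    w=ray("top",165+(u+.5)/4.8-.5,90+(v+.5)/4.8-.5,z)[:2]-C;return w+C,np.linalg.norm(w),np.degrees(np.arctan2(w[1],w[0]))
for n,u,v,z in [("cap",70,240,.141),("h1",141,145,.06),("h2",232,74,.06),("h3",335,54,.06),("h-1",201,464,.06),("armscrew",136,268,.08)]: print(n,*f(u,v,z))
print("scene cap",[ (ray("scene",a,b,.141)[:2],) for a,b in [(345.5,183.5),(345.5,184.5)]])
q=cv2.imread("pics/scene0.png"); cv2.imwrite("pics/crop1.png",cv2.resize(q[165:225,310:375],None,fx=9,fy=9,interpolation=2))
```

```text
cap [0.58674769 0.14624672] 0.13647447229725782 91.15557381231237
h1 [0.66655148 0.12176154] 0.1359129035144226 55.464407304769196
h2 [0.71117344 0.0684248 ] 0.13506033269328757 25.72573438745925
h3 [0.72449103 0.00679411] 0.13502448913416953 -1.2756118697498529
h-1 [0.47488117 0.08191141] 0.1354161367661519 147.82431805043103
armscrew [0.58658922 0.11964814] 0.10988670323079867 91.5178815872599
scene cap [(array([0.59142074, 0.13932376]),), (array([0.5951481 , 0.13618486]),)]
```

View pics/crop1.png

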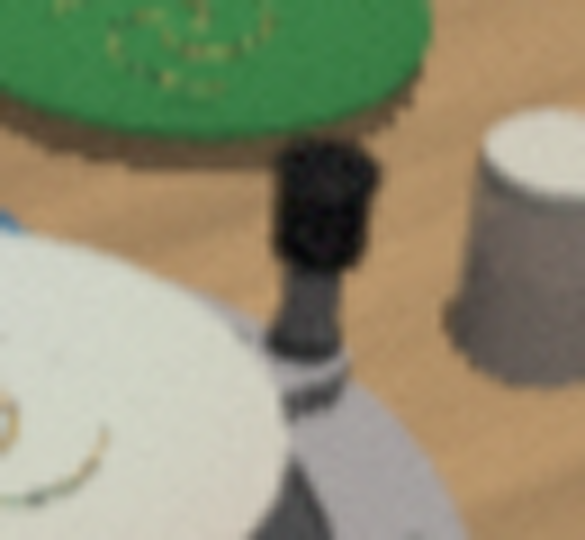

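The cap is at a 91.2° bearing, so the knob is at about (0.586, 0.145). Hole 1 is at 55.5°, about 36° clockwise. I'll grip with the fingers tangential (tool y along world +x) and travel above the knob at z 0.23.

```bash
python3 -m creep '{"rows":[[[35.5,-20.7,0],[0,0,0]],[[35.5,-20.7,0],[0,0,0]],[[35.5,-20.7,0],[0,0,0]],[[35.5,-20.7,0],[0,0,0]],[[35.5,-20.7,0],[0,0,0]],[[35.5,-20.7,0],[0,0,0]],[[35.5,-20.7,0],[0,0,0]],[[35.5,-20.7,0],[0,0,0]],[[35.5,-20.7,0],[0,0,0]],[[35.5,-20.7,0],[0,0,0]],[[35.5,-20.7,0],[0,0,0]],[[35.5,-20.7,0],[0,0,0]]]}' 50
python3 -m creep '{"rows":[[[0,0,0],[0,0,-6.9]],[[0,0,0],[0,0,-6.9]],[[0,0,0],[0,0,-6.9]],[[0,0,0],[0,0,-6.9]],[[0,0,0],[0,0,-6.9]],[[0,0,0],[0,0,-6.9]],[[0,0,0],[0,0,-6.9]],[[0,0,0],[0,0,-6.9]],[[0,0,0],[0,0,-6.9]],[[0,0,0],[0,0,-6.9]],[[0,0,0],[0,0,-6.9]],[[0,0,0],[0,0,0]]]}'
cat >> h.py <<'E'
from scipy.spatial.transform import Rotation as Rt
def st():
    s=sense();R=Rt.from_quat(np.roll(s["ee_rot"],-1)).as_matrix();return s,R
def to(x,y,z,yaw=None):
    s,R=st();print("t",s["time_s"],"tcp",s["tool_pos"].round(4),"F",s["wrist_force"].round(1),"M",s["ft_torque"].round(2),"w",round(s["grip_width"]*1e3,1),"ff",round(s["finger_force"],1))
    yy=np.degrees(np.arctan2(R[1,1],R[0,1]));print("yaw_y",yy.round(2),"tilt",np.degrees(np.arccos(-R[2,2])).round(2),"shift mm",(R.T@(np.array([x,y,z])-s["tool_pos"])*1e3).round(1))
E
python3 -c "
from h import *
to(.586,.1448,.2)"
```

```text
time_s: 1.1
tool_pos: [0.4976, -0.2013, 0.231]
ee_rot: [-0.0, 0.991, 0.133, -0.0]
wrist_force: [1.3, -0.0, -0.1]
grip_width: 0.05
finger_force: 0.0
time_s: 2.1
tool_pos: [0.4964, -0.203, 0.2308]
ee_rot: [-0.001, 0.699, 0.715, -0.0]
wrist_force: [0.2, -0.8, 0.3]
grip_width: 0.0501
finger_force: 0.0
t 2.1 tcp [ 0.4964 -0.203   0.2308] F [ 0.2 -0.8  0.3] M [ 0.06 -0.08 -0.02] w 50.1 ff 0.0
yaw_y 1.3 tilt 0.07 shift mm [345.7  97.5  30.9]
```

```bash
python3 -m creep '{"rows":[[[31.4,8.8,0],[0,0,0]],[[31.4,8.8,0],[0,0,0]],[[31.4,8.8,0],[0,0,0]],[[31.4,8.8,0],[0,0,0]],[[31.4,8.8,0],[0,0,0]],[[31.4,8.8,0],[0,0,0]],[[31.4,8.8,0],[0,0,0]],[[31.4,8.8,0],[0,0,0]],[[31.4,8.8,0],[0,0,0]],[[31.4,8.8,0],[0,0,0]],[[31.7,9.5,30],[0,0,0]],[[0,0,0],[0,0,0]]]}'
python3 - <<'E'
from h import *
to(.586,.1448,.1073)
a,_=grab_frame("scene");b,_=grab_frame("top")
a=cv2.resize(a[140:230,290:400,::-1],None,fx=3.6,fy=3.6,interpolation=2)
b=cv2.resize(b[90:190,140:250,::-1],None,fx=3.6,fy=3.6,interpolation=2)
o=np.zeros((360,800,3),np.uint8);o[:a.shape[0],:a.shape[1]]=a;o[:b.shape[0],400:400+b.shape[1]]=b
cv2.imwrite("pics/c2.png",o)
E
```

```text
time_s: 3.1
tool_pos: [0.586, 0.1472, 0.1992]
ee_rot: [-0.003, 0.7, 0.714, -0.001]
wrist_force: [-0.2, -0.8, -1.5]
grip_width: 0.0501
finger_force: 0.0
t 3.1 tcp [0.586  0.1472 0.1992] F [-0.2 -0.8 -1.5] M [-0.06  0.05  0.02] w 50.1 ff 0.0
yaw_y 1.15 tilt 0.3 shift mm [-2.7  0.4 91.9]
```

View pics/c2.png

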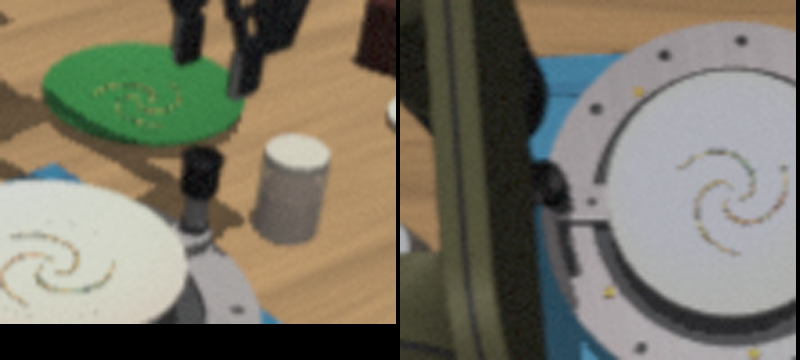

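The left panel shows the finger tips at about (187,55) and (240,90), above the knob cap at (200,160). I'll check that alignment by projection.

Run:
```python
from h import *
s,R=st();t=s["tool_pos"]
for sg in(-1,1):
  for back in (0,.008): print("tip",sg,((proj("scene",t+R[:,1]*sg*.032-R[:,2]*back)-[290,140])*3.6).round(0))
for xy in [(.586,.145),(.587,.142),(.590,.140)]:
  print(xy,"cap scene",((proj("scene",np.array([*xy,.141]))-[290,140])*3.6).round(0),"top",proj("top",np.array([*xy,.141])).round(1))
# sharper cap centroid by darkness
p=cv2.imread("pics/top0.png").max(2).astype(float);print(np.round(p[130:153,170:192]).astype(int))
```

```text
tip -1 [178.  60.]
tip -1 [179.  51.]
tip 1 [239.  99.]
tip 1 [241.  89.]
(0.586, 0.145) cap scene [201. 151.] top [179.7 139.9]
(0.587, 0.142) cap scene [199. 153.] top [180.8 139.5]
(0.59, 0.14) cap scene [199. 155.] top [181.6 138.4]
[[123 121 105 115 130 131 130 131 131 131 131 132 130 129 129 131 133 131
  133 133 132 135]
 [128 125 108 116 129 133 132 132 134 133 131 132 131 131 132 134 131 133
  130 128 131 132]
 [130 129 110 119 132 130 133 132 130 132 132 132 129 133 131 131 133 130
  134 134 133 132]
 [122 121 109 120 129 132 129 128 128 127 127 127 129 134 131 133 130 132
  133 133 134 133]
 [126 127 113 123 130 130 127 111  86  75  76  85 116 127 134 133 130 130
  133 131 133 130]
 [129 127 111 119 130 116  83  60  41  28  35  42  60  90 117 131 131 132
  134 133 131 131]
 [127 126 113 110 118  88  46  32  30  30  31  29  36  52  94 126 132 131
  134 134 132 132]
 [125 121 108 104 106  53  33  31  27  31  33  30  32  41  68 107 128 131
  133 134 132 131]
 [127 123 110  96  87  38  31  26  32  26  35  40  38  42  49  81 115 132
  134 133 134 132]
 [127 124 110  84  66  36 
[... 576 characters left out ...]
2  19  20  18  20  24  34  72
  111 130 131 125]
 [129 127 116 102 130 133 132 118  84  48  24  16  22  20  29  30  42  76
  116 133 132 122]
 [134 133 120 102 130 133 134 129 126 103  55  29  26  28  31  33  40  62
  105 132 135 132]
 [139 138 127 103 130 132 134 134 131 114  73  60  46  38  37  33  45  71
  105 132 134 135]
 [137 140 129  97 129 133 136 132 132 114  77  69  63  54  53  54  76  94
  127 134 135 135]
 [134 133 125 101 130 135 134 133 133 114  77  67  64  64  70  74  78 103
  134 133 137 134]
 [134 132 123 100 131 135 134 134 132 113  79  69  64  55  48  47  51  71
   80  82  81  83]
 [134 133 126  99 131 133 135 133 134 117  79  71  69  54  42  38  38  64
   79  80  83  81]]
```

```bash
python3 -m creep '{"rows":[[[-2.5,0.4,10],[0,0,0]],[[0,0,12],[0,0,0]],[[0,0,12],[0,0,0]],[[0,0,12],[0,0,0]],[[0,0,12],[0,0,0]],[[0,0,12],[0,0,0]],[[0,0,10],[0,0,0]],[[0,0,8],[0,0,0]],[[0,0,4],[0,0,0]],[[0,0,0],[0,0,0]]]}'
python3 - <<'E'
from h import *
to(.586,.1448,.1073)
a,_=grab_frame("scene");b,_=grab_frame("top")
a=cv2.resize(a[140:230,290:400,::-1],None,fx=3.6,fy=3.6,interpolation=2)
b=cv2.resize(b[90:190,140:250,::-1],None,fx=3.6,fy=3.6,interpolation=2)
o=np.zeros((360,800,3),np.uint8);o[:a.shape[0],:a.shape[1]]=a;o[:b.shape[0],400:400+b.shape[1]]=b
cv2.imwrite("pics/c3.png",o)
E
```

```text
time_s: 4.03
tool_pos: [0.5868, 0.1389, 0.1105]
ee_rot: [-0.0, 0.701, 0.714, -0.001]
wrist_force: [-0.3, 0.9, -0.1]
grip_width: 0.0499
finger_force: 0.0
t 4.0333 tcp [0.5868 0.1389 0.1105] F [-0.3  0.9 -0.1] M [-0.01 -0.04  0.02] w 49.9 ff 0.0
yaw_y 1.06 tilt 0.09 shift mm [ 5.9 -0.7  3.2]
```

View pics/c3.png

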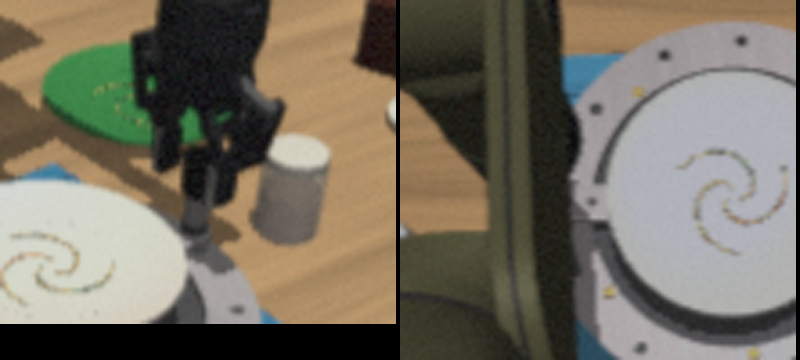

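The fingers stand either side of the knob, which is at (208,180) in the left panel. The TCP sits about 6 mm short radially, so I'll correct that and let it settle.

```bash
python3 -m creep '{"rows":[[[3,0,1.5],[0,0,0]],[[3,-0.5,1.5],[0,0,0]],[[0,0,0],[0,0,0]],[[0,0,0],[0,0,0]],[[0,0,0],[0,0,0]]]}'
python3 -c "
from h import *
to(.586,.1448,.1073)"
```

```text
time_s: 4.55
tool_pos: [0.5867, 0.1459, 0.1085]
ee_rot: [0.0, 0.7, 0.714, 0.0]
wrist_force: [-0.3, -0.4, 0.4]
grip_width: 0.0501
finger_force: 0.0
t 4.55 tcp [0.5867 0.1459 0.1085] F [-0.3 -0.4  0.4] M [-0.   -0.02 -0.03] w 50.1 ff 0.0
yaw_y 1.16 tilt 0.02 shift mm [-1.1 -0.8  1.2]
```

```bash
python3 -m creep '{"rows":[[[-1,0,1],[0,0,0]],[[0,0,0],[0,0,0]],[[0,0,0],[0,0,0]],[[0,0,0],[0,0,0]],[[0,0,0],[0,0,0]],[[0,0,0],[0,0,0]]]}' 24 20
python3 -c "
from h import *
to(.586,.1448,.1073)"
```

```text
time_s: 5.05
tool_pos: [0.5871, 0.1446, 0.1075]
ee_rot: [0.0, 0.7, 0.714, 0.0]
wrist_force: [0.4, -0.5, 0.9]
grip_width: 0.0292
finger_force: 19.7
t 5.05 tcp [0.5871 0.1446 0.1075] F [ 0.4 -0.5  0.9] M [ 0.03 -0.14  0.04] w 29.2 ff 19.7
yaw_y 1.13 tilt 0.04 shift mm [ 0.2 -1.1  0.2]
```

Gripped with almost no side force. I'll firm up the grip and lift.

```bash
python3 -m creep '{"rows":[[[0,0,0],[0,0,0]],[[0,0,0],[0,0,0]],[[0,0,-2],[0,0,0]],[[0,0,-2],[0,0,0]],[[0,0,-2],[0,0,0]],[[0,0,-2],[0,0,0]],[[0,0,0],[0,0,0]]]}' 24 60
python3 -c "
from h import *
to(.586,.1448,.1238)"
```

```text
time_s: 5.63
tool_pos: [0.5859, 0.1445, 0.1148]
ee_rot: [-0.001, 0.7, 0.714, -0.001]
wrist_force: [1.3, -0.6, -9.4]
grip_width: 0.0283
finger_force: 59.7
t 5.6333 tcp [0.5859 0.1445 0.1148] F [ 1.3 -0.6 -9.4] M [-0.11 -0.33  0.2 ] w 28.3 ff 59.7
yaw_y 1.15 tilt 0.11 shift mm [ 0.3  0.  -9. ]
```

```bash
python3 -m creep '{"rows":[[[0,0,-2],[0,0,0]],[[0,0,-2],[0,0,0]],[[0,0,-2],[0,0,0]],[[0,0,-2],[0,0,0]],[[0,0,-0.7],[0,0,0]],[[0,0,0],[0,0,0]],[[0,0,0],[0,0,0]],[[0,0,0],[0,0,0]],[[0,0,0],[0,0,0]]]}'
python3 -c "
from h import *
to(.586,.1448,.1238)
s=[]
import time
for _ in range(6): grab_frame('top'); s.append(sense()['wrist_force'])
print(np.mean(s,0))"
```

```text
time_s: 6.38
tool_pos: [0.5863, 0.1445, 0.1238]
ee_rot: [-0.0, 0.7, 0.714, -0.0]
wrist_force: [0.1, -1.4, -12.2]
grip_width: 0.0281
finger_force: 59.8
t 6.3833 tcp [0.5863 0.1445 0.1238] F [  0.1  -1.4 -12.2] M [-0.26 -0.14  0.22] w 28.1 ff 59.8
yaw_y 1.12 tilt 0.06 shift mm [ 0.3 -0.3 -0. ]
[  0.45884602  -1.58494578 -11.85789109]
```

Lifted about 16.3 mm, and the force agrees. Next I swing clockwise along the 135 mm arc, turning the tool with it.

```bash
python3 -m creep '{"rows":[[[-0.005,1.18,0],[0,0,0.5]],[[-0.02,2.36,0],[0,0,1]],[[-0.046,3.53,0],[0,0,1.5]],[[-0.046,3.53,0],[0,0,1.5]],[[-0.046,3.53,0],[0,0,1.5]],[[-0.046,3.53,0],[0,0,1.5]],[[-0.046,3.53,0],[0,0,1.5]],[[-0.046,3.53,0],[0,0,1.5]],[[-0.046,3.53,0],[0,0,1.5]],[[-0.02,2.36,0],[0,0,1]],[[-0.005,1.18,0],[0,0,0.5]],[[0,0,0],[0,0,0]]]}'
cat >> h.py <<'E'
def wh():
    s,R=st();C=np.array([.5895,.0098]);w=s["tool_pos"][:2]-C;a=np.degrees(np.arctan2(w[1],w[0]));f=s["wrist_force"];u=w/np.linalg.norm(w)
    print("r",np.linalg.norm(w).round(4),"cw deg",(91.35-a).round(2),"Frad",(f[:2]@u).round(1),"Fcw",(f[0]*u[1]-f[1]*u[0]).round(1),"Fz",f[2].round(1));to(*C,.1238)
E
python3 -c "
from h import *
wh()"
```

```text
time_s: 7.68
tool_pos: [0.6186, 0.1415, 0.1239]
ee_rot: [0.0, 0.779, 0.626, 0.0]
wrist_force: [-0.6, -1.1, -11.3]
grip_width: 0.0281
finger_force: 59.9
r 0.1348 cw deg 13.81 Frad -1.2 Fcw -0.3 Fz -11.3
t 7.6833 tcp [0.6186 0.1415 0.1239] F [ -0.6  -1.1 -11.3] M [-0.31 -0.01 -0.09] w 28.1 ff 59.9
yaw_y -12.42 tilt 0.01 shift mm [-1.348e+02 -1.000e-01  1.000e-01]
```

```bash
python3 -m creep '{"rows":[[[-0.005,1.18,0],[0,0,0.5]],[[-0.02,2.36,0],[0,0,1]],[[-0.046,3.53,0],[0,0,1.5]],[[-0.046,3.53,0],[0,0,1.5]],[[-0.046,3.53,0],[0,0,1.5]],[[-0.046,3.53,0],[0,0,1.5]],[[-0.046,3.53,0],[0,0,1.5]],[[-0.046,3.53,0],[0,0,1.5]],[[-0.046,3.53,0],[0,0,1.5]],[[-0.046,3.53,0],[0,0,1.5]],[[-0.02,2.36,0],[0,0,1]],[[-0.02,2.36,0],[0,0,1]]]}'
python3 -m creep '{"rows":[[[-0.005,1.18,0],[0,0,0.5]],[[0,0,0],[0,0,0]],[[0,0,0],[0,0,0]],[[0,0,0],[0,0,0]]]}'
python3 -c "
from h import *
wh()"
```

```text
time_s: 8.68
tool_pos: [0.6525, 0.1289, 0.1239]
ee_rot: [-0.0, 0.857, 0.515, -0.0]
wrist_force: [-2.9, -1.0, -11.3]
grip_width: 0.0281
finger_force: 59.9
time_s: 9.02
tool_pos: [0.6537, 0.1283, 0.1241]
ee_rot: [0.0, 0.859, 0.512, 0.0]
wrist_force: [-0.9, -2.3, -12.2]
grip_width: 0.0285
finger_force: 59.9
r 0.1348 cw deg 29.8 Frad -2.4 Fcw 0.3 Fz -12.2
t 9.0167 tcp [0.6537 0.1283 0.1241] F [ -0.9  -2.3 -12.2] M [-0.41  0.16 -0.16] w 28.5 ff 59.9
yaw_y -28.37 tilt 0.03 shift mm [-134.8   -0.2    0.3]
```

At 29.8°. Now I'll let the pin down onto the ring.

```bash
python3 -m creep '{"rows":[[[0,0,0.5],[0,0,0]],[[0,0,0.5],[0,0,0]],[[0,0,0.5],[0,0,0]],[[0,0,0.4],[0,0,0]],[[0,0,0],[0,0,0]],[[0,0,0],[0,0,0]]]}'
python3 -c "
from h import *
wh()"
python3 -m creep '{"rows":[[[0,0,0.4],[0,0,0]],[[0,0,0.4],[0,0,0]],[[0,0,0],[0,0,0]],[[0,0,0],[0,0,0]]]}'
python3 -c "
from h import *
wh()"
```

```text
time_s: 9.52
tool_pos: [0.6535, 0.1284, 0.1222]
ee_rot: [0.0, 0.859, 0.512, 0.0]
wrist_force: [-1.9, -3.0, -11.9]
grip_width: 0.0282
finger_force: 59.9
r 0.1348 cw deg 29.71 Frad -3.6 Fcw -0.2 Fz -11.9
t 9.5167 tcp [0.6535 0.1284 0.1222] F [ -1.9  -3.  -11.9] M [-0.42  0.2  -0.05] w 28.2 ff 59.9
yaw_y -28.37 tilt 0.01 shift mm [-134.8    0.    -1.6]
time_s: 9.85
tool_pos: [0.6536, 0.1284, 0.1216]
ee_rot: [0.0, 0.859, 0.512, 0.0]
wrist_force: [-2.3, -3.0, -9.9]
grip_width: 0.0277
finger_force: 60.0
r 0.1348 cw deg 29.71 Frad -3.8 Fcw -0.6 Fz -9.9
t 9.85 tcp [0.6536 0.1284 0.1216] F [-2.3 -3.  -9.9] M [-0.45  0.27 -0.14] w 27.7 ff 60.0
yaw_y -28.37 tilt 0.01 shift mm [-134.8    0.    -2.2]
```

```bash
python3 -m creep '{"rows":[[[0,0,0.3],[0,0,0]],[[0,0,0.3],[0,0,0]],[[0,0,0],[0,0,0]],[[0,0,0],[0,0,0]]]}'
python3 -c "
from h import *
wh()"
```

```text
time_s: 10.18
tool_pos: [0.6536, 0.1284, 0.1213]
ee_rot: [0.0, 0.859, 0.512, 0.0]
wrist_force: [-3.2, -2.4, -5.2]
grip_width: 0.0282
finger_force: 60.3
r 0.1348 cw deg 29.73 Frad -3.6 Fcw -1.7 Fz -5.2
t 10.1833 tcp [0.6536 0.1284 0.1213] F [-3.2 -2.4 -5.2] M [-0.55  0.46 -0.12] w 28.2 ff 60.3
yaw_y -28.37 tilt 0.03 shift mm [-134.8   -0.    -2.6]
```

The pin is resting on the ring, since the lift load has halved. I'll open, rise so that only the finger tips flank the flange (the knob can then drop clear), and close to a loose cage.

```bash
python3 -m creep '{"rows":[[[0,0,0],[0,0,0]],[[0,0,0],[0,0,0]],[[0,0,0],[0,0,0]],[[0,0,0],[0,0,0]],[[0,0,0],[0,0,0]]]}' 45 20
python3 -c "
from h import *
wh()"
```

```text
time_s: 10.6
tool_pos: [0.6546, 0.129, 0.1218]
ee_rot: [0.0, 0.859, 0.512, 0.001]
wrist_force: [-0.6, -0.7, -0.2]
grip_width: 0.0448
finger_force: 0.0
r 0.1358 cw deg 29.99 Frad -0.9 Fcw -0.2 Fz -0.2
t 10.6 tcp [0.6546 0.129  0.1218] F [-0.6 -0.7 -0.2] M [-0.06  0.03 -0.03] w 44.8 ff 0.0
yaw_y -28.36 tilt 0.16 shift mm [-135.8   -0.7   -2.3]
```

```bash
python3 -m creep '{"rows":[[[0,0,-4],[0,0,0]],[[0,0,-6],[0,0,0]],[[0,0,-6],[0,0,0]],[[0,0,-4.5],[0,0,0]],[[0,0,-1],[0,0,0]],[[0,0,0],[0,0,0]],[[0,0,0],[0,0,0]]]}'
python3 -m creep '{"rows":[[[0,0,0],[0,0,0]],[[0,0,0],[0,0,0]],[[0,0,0],[0,0,0]]]}' 36 20
python3 - <<'E'
from h import *
wh()
a,_=grab_frame("scene");b,_=grab_frame("top")
a=cv2.resize(a[140:230,290:400,::-1],None,fx=3.6,fy=3.6,interpolation=2)
b=cv2.resize(b[90:190,140:250,::-1],None,fx=3.6,fy=3.6,interpolation=2)
o=np.zeros((360,800,3),np.uint8);o[:a.shape[0],:a.shape[1]]=a;o[:b.shape[0],400:400+b.shape[1]]=b
cv2.imwrite("pics/c4.png",o)
E
```

```text
time_s: 11.18
tool_pos: [0.6535, 0.1285, 0.1424]
ee_rot: [0.0, 0.859, 0.512, 0.0]
wrist_force: [0.4, -0.1, -0.8]
grip_width: 0.0449
finger_force: 0.0
time_s: 11.43
tool_pos: [0.6533, 0.1285, 0.1419]
ee_rot: [-0.0, 0.859, 0.512, -0.0]
wrist_force: [-0.5, 0.7, -1.1]
grip_width: 0.0359
finger_force: 0.0
r 0.1347 cw deg 29.6 Frad 0.4 Fcw -0.8 Fz -1.1
t 11.4333 tcp [0.6533 0.1285 0.1419] F [-0.5  0.7 -1.1] M [-0.03 -0.02 -0.  ] w 35.9 ff 0.0
yaw_y -28.37 tilt 0.04 shift mm [-134.7    0.3   18.1]
```

View pics/c4.png

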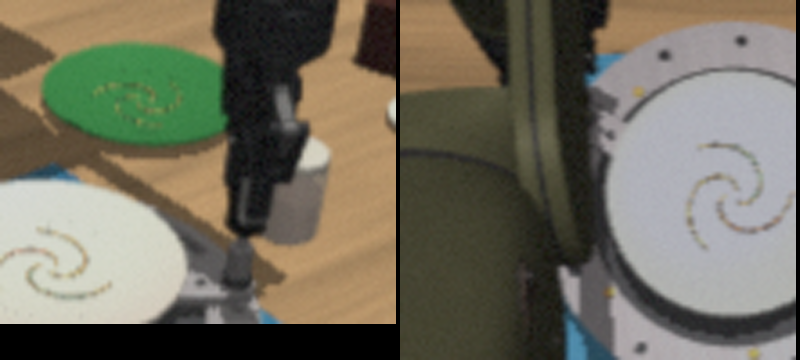

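The knob stands between the finger tips at about (245,215), and the plate has turned with the wheel and still looks centred. Now I'll push gently clockwise with the trailing finger.

```bash
python3 -m creep '{"rows":[[[0,0.6,0],[0,0,0.25]],[[0,1.18,0],[0,0,0.5]],[[0,1.18,0],[0,0,0.5]],[[0,1.18,0],[0,0,0.5]],[[0,1.18,0],[0,0,0.5]],[[0,0.9,0],[0,0,0.4]],[[0,0.9,0],[0,0,0.4]],[[0,0.9,0],[0,0,0.4]]]}'
python3 -c "
from h import *
wh()"
```

```text
time_s: 12.2
tool_pos: [0.6561, 0.1262, 0.1417]
ee_rot: [-0.003, 0.874, 0.486, -0.003]
wrist_force: [-10.2, 6.1, 4.7]
grip_width: 0.0359
finger_force: 5.9
r 0.1341 cw deg 31.14 Frad 0.3 Fcw -11.9 Fz 4.7
t 12.2 tcp [0.6561 0.1262 0.1417] F [-10.2   6.1   4.7] M [0.97 1.78 0.  ] w 35.9 ff 5.9
yaw_y -31.86 tilt 0.52 shift mm [-134.     5.    18.2]
```

```bash
python3 -m creep '{"rows":[[[0,0,-0.5],[0,0,0]],[[0,0,-0.5],[0,0,0]],[[0,0,0],[0,0,0]]]}'
python3 - <<'E'
from h import *
wh()
b,_=grab_frame("top");p=cv2.imread("pics/top0.png")
# arm screw / wheel angle view
cv2.imwrite("pics/c5.png",cv2.resize(b[90:170,185:260,::-1],None,fx=7,fy=7,interpolation=2))
E
```

```text
time_s: 12.45
tool_pos: [0.6566, 0.126, 0.142]
ee_rot: [-0.003, 0.874, 0.486, -0.003]
wrist_force: [-6.3, 4.5, 0.9]
grip_width: 0.0362
finger_force: 4.1
r 0.1342 cw deg 31.35 Frad 0.7 Fcw -7.7 Fz 0.9
t 12.45 tcp [0.6566 0.126  0.142 ] F [-6.3  4.5  0.9] M [0.7  1.16 0.02] w 36.2 ff 4.1
yaw_y -31.83 tilt 0.46 shift mm [-134.1    4.4   18.5]
```

View pics/c5.png

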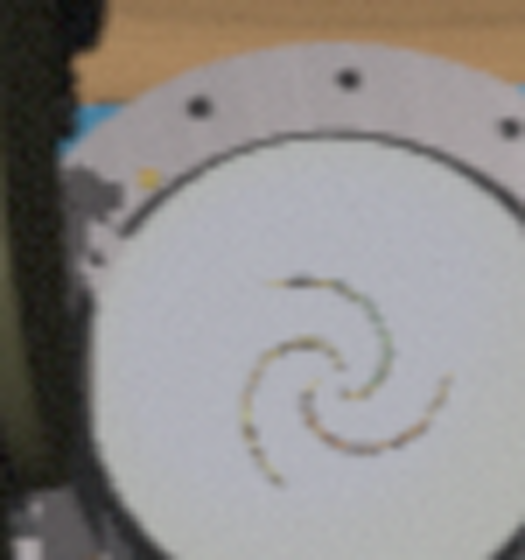

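The crop shows the index-arm screw at about (97,258), with holes 2 and 3 at (200,106) and (348,78). I'll work out the wheel angle from the screw.

Run:
```python
from h import *
C=np.array([.5895,.0098])
b,_=grab_frame("top")
g=b[120:135,192:208].max(2);print(g)
for u,v in [(197.9+.5,126.4),(198.4,126.9),(198.9,126.9)]:
    w=ray("top",u,v,.08)[:2]-C;print(np.linalg.norm(w).round(4),91.5-np.degrees(np.arctan2(w[1],w[0])))
wh()
```

```text
[[ 30  41  65  79  83  88  85  86 113 142 149 139 100  83 117 155]
 [ 29  42  64  80  83 105 114 102 121 151 136 102  81 112 151 171]
 [ 32  39  59  82  88 116 150 151 143 132 113  80 104 147 171 175]
 [ 28  40  63  83  89 118 153 159 154 142 107 107 145 170 174 179]
 [ 33  40  63  83  89 122 155 157 158 158 155 161 171 176 179 181]
 [ 34  36  56  82  89 110 134 144 159 160 166 172 174 177 180 181]
 [ 29  36  62  86 106 115  96 109 142 164 173 174 179 180 181 182]
 [ 34  34  62  87 118 129  96 109 143 165 175 176 179 180 179 182]
 [ 31  35  60  87 121 153 154 154 162 170 176 175 177 179 183 184]
 [ 29  33  55  79  96 129 159 164 168 175 175 178 180 183 183 184]
 [ 31  38  51  73  90 121 154 166 168 175 177 179 181 182 183 187]
 [ 34  33  49  63  68  94 132 163 174 176 178 178 182 183 183 184]
 [ 29  37  54  67  64  68 120 163 173 177 179 184 181 185 185 186]
 [ 37  35  53  65  52  58 105 155 176 179 181 182 181 186 184 185]
 [ 30  38  44  50  42  58 104 155 175 176 180 182 183 183 186 185]]
0.1091 29.83369208108543
0.1084 29.17209712963149
0.1071 29.52712470564598
r 0.1342 cw deg 31.37 Frad -0.3 Fcw -9.0 Fz 0.9
t 12.55 tcp [0.6567 0.126  0.142 ] F [-8.   4.3  0.9] M [ 0.72  1.13 -0.01] w 35.9 ff 4.1
yaw_y -31.83 tilt 0.46 shift mm [-134.1    4.4   18.5]
```

The wheel stuck at about 29.7°: pin friction is high under full spring load. I won't push harder. I'll regrip, carry most of the spring load, and ride the pin lightly while feeling for the hole.

```bash
python3 -m creep '{"rows":[[[0,-2,0],[0,0,0]],[[0,-2,0],[0,0,0]],[[0,-2,0],[0,0,0]],[[0,0,0],[0,0,0]],[[0,0,0],[0,0,0]]]}' 45
python3 -c "
from h import *
wh();to(.6537,.1284,.1214)"
```

```text
time_s: 12.97
tool_pos: [0.6559, 0.1275, 0.1435]
ee_rot: [0.0, 0.874, 0.486, 0.0]
wrist_force: [0.5, 0.0, -0.7]
grip_width: 0.0452
finger_force: 0.0
r 0.1351 cw deg 30.76 Frad 0.3 Fcw 0.5 Fz -0.7
t 12.9667 tcp [0.6559 0.1275 0.1435] F [ 0.5  0.  -0.7] M [ 0.01 -0.   -0.08] w 45.2 ff 0.0
yaw_y -31.83 tilt 0.06 shift mm [-135.     5.7   19.7]
t 12.9667 tcp [0.6559 0.1275 0.1435] F [ 0.5  0.  -0.7] M [ 0.01 -0.   -0.08] w 45.2 ff 0.0
yaw_y -31.83 tilt 0.06 shift mm [-0.4 -2.3 22.1]
```

```bash
python3 -m creep '{"rows":[[[-0.3,-2.3,3],[0,0,0]],[[0,0,5],[0,0,0]],[[0,0,5],[0,0,0]],[[0,0,5],[0,0,0]],[[0,0,3.5],[0,0,0]],[[0,0,0],[0,0,0]],[[0,0,0],[0,0,0]]]}'
python3 -m creep '{"rows":[[[0,0,0],[0,0,0]],[[0,0,0],[0,0,0]],[[0,0,0],[0,0,0]],[[0,0,0],[0,0,0]],[[0,0,0],[0,0,0]]]}' 24 20
python3 -c "
from h import *
wh();to(.6537,.1284,.1214)"
```

```text
time_s: 13.55
tool_pos: [0.653, 0.1286, 0.1211]
ee_rot: [-0.0, 0.874, 0.486, -0.001]
wrist_force: [0.0, 0.7, 1.0]
grip_width: 0.0451
finger_force: 0.0
time_s: 13.97
tool_pos: [0.6537, 0.1284, 0.122]
ee_rot: [0.0, 0.874, 0.486, 0.0]
wrist_force: [1.8, -2.0, 0.7]
grip_width: 0.0294
finger_force: 19.8
r 0.1349 cw deg 29.79 Frad -0.9 Fcw 2.5 Fz 0.7
t 13.9667 tcp [0.6537 0.1284 0.122 ] F [ 1.8 -2.   0.7] M [-0.15 -0.18  0.04] w 29.4 ff 19.8
yaw_y -31.82 tilt 0.06 shift mm [-134.7    8.    -1.8]
t 13.9667 tcp [0.6537 0.1284 0.122 ] F [ 1.8 -2.   0.7] M [-0.15 -0.18  0.04] w 29.4 ff 19.8
yaw_y -31.82 tilt 0.06 shift mm [-0.  -0.   0.6]
```

```bash
python3 -m creep '{"rows":[[[0,0,0],[0,0,0]],[[0,0,0],[0,0,0]],[[0,0,-0.6],[0,0,0]],[[0,0,-0.7],[0,0,0]],[[0,0,-0.7],[0,0,0]],[[0,0,0],[0,0,0]],[[0,0,0],[0,0,0]]]}' 24 60
python3 -c "
from h import *
wh()"
```

```text
time_s: 14.55
tool_pos: [0.653, 0.1287, 0.1227]
ee_rot: [-0.0, 0.874, 0.486, -0.0]
wrist_force: [4.1, 0.2, -7.9]
grip_width: 0.0282
finger_force: 59.6
r 0.1348 cw deg 29.45 Frad 2.1 Fcw 3.6 Fz -7.9
t 14.55 tcp [0.653  0.1287 0.1227] F [ 4.1  0.2 -7.9] M [-0.15 -0.66  0.19] w 28.2 ff 59.6
yaw_y -31.81 tilt 0.06 shift mm [-134.6    8.7   -1. ]
```

```bash
python3 -m creep '{"rows":[[[0,0,-0.5],[0,0,0]],[[0,0,-0.5],[0,0,0]],[[0,0,0],[0,0,0]],[[-0.005,1.18,0],[0,0,0.5]],[[-0.015,2,0],[0,0,0.85]],[[-0.02,2.36,0],[0,0,1]],[[-0.015,2,0],[0,0,0.85]],[[-0.005,1,0],[0,0,0.4]],[[0,0,0],[0,0,0]],[[0,0,0],[0,0,0]],[[0,0,0],[0,0,0]]]}'
python3 -c "
from h import *
wh()"
```

```text
time_s: 15.47
tool_pos: [0.6607, 0.1242, 0.1248]
ee_rot: [-0.0, 0.889, 0.458, 0.0]
wrist_force: [4.2, 3.8, -12.0]
grip_width: 0.0278
finger_force: 59.8
r 0.1347 cw deg 33.26 Frad 5.4 Fcw 1.6 Fz -12.0
t 15.4667 tcp [0.6607 0.1242 0.1248] F [  4.2   3.8 -12. ] M [ 0.44 -0.59  0.12] w 27.8 ff 59.8
yaw_y -35.47 tilt 0.05 shift mm [-134.5    8.4    0.9]
```

```bash
python3 -m creep '{"rows":[[[0.4,0,0.6],[0,0,0]],[[0,0,0.6],[0,0,0]],[[0,0,0.6],[0,0,0]],[[0,0,0],[0,0,0]],[[0,0,0],[0,0,0]]]}'
python3 -c "
from h import *
wh()"
python3 -m creep '{"rows":[[[0,0,0.4],[0,0,0]],[[0,0,0.3],[0,0,0]],[[0,0,0],[0,0,0]],[[0,0,0],[0,0,0]]]}'
python3 -c "
from h import *
wh()"
```

```text
time_s: 15.88
tool_pos: [0.6607, 0.1242, 0.123]
ee_rot: [0.0, 0.889, 0.458, 0.0]
wrist_force: [3.9, 2.9, -11.4]
grip_width: 0.028
finger_force: 59.8
r 0.1348 cw deg 33.25 Frad 4.5 Fcw 1.8 Fz -11.4
t 15.8833 tcp [0.6607 0.1242 0.123 ] F [  3.9   2.9 -11.4] M [ 0.34 -0.54  0.06] w 28.0 ff 59.8
yaw_y -35.43 tilt 0.02 shift mm [-134.5    8.3   -0.8]
time_s: 16.22
tool_pos: [0.6608, 0.1242, 0.1226]
ee_rot: [0.0, 0.889, 0.458, 0.0]
wrist_force: [2.3, 2.6, -7.1]
grip_width: 0.028
finger_force: 60.0
r 0.1348 cw deg 33.26 Frad 3.5 Fcw 0.6 Fz -7.1
t 16.2167 tcp [0.6608 0.1242 0.1226] F [ 2.3  2.6 -7.1] M [ 0.29 -0.46  0.08] w 28.0 ff 60.0
yaw_y -35.42 tilt 0.03 shift mm [-134.6    8.3   -1.2]
```

Riding lightly with about 4 N on the pin. I'll creep clockwise in small steps and watch Fz.

```bash
python3 -m creep '{"rows":[[[0.05,0.8,0],[0,0,0.35]],[[0.05,0.8,0],[0,0,0.35]],[[0,0,0],[0,0,0]],[[0,0,0],[0,0,0]]]}' >/dev/null
python3 -c "
from h import *
wh()"
python3 -m creep '{"rows":[[[0.05,0.8,0],[0,0,0.35]],[[0.05,0.8,0],[0,0,0.35]],[[0,0,0],[0,0,0]],[[0,0,0],[0,0,0]]]}'>/dev/null
python3 -c "
from h import *
wh()"
```

```text
r 0.1348 cw deg 34.02 Frad 3.5 Fcw 0.7 Fz -7.5
t 16.55 tcp [0.6622 0.1232 0.1223] F [ 2.5  2.6 -7.5] M [ 0.38 -0.44  0.03] w 28.6 ff 60.0
yaw_y -36.13 tilt 0.03 shift mm [-134.5    8.1   -1.6]
r 0.1348 cw deg 34.64 Frad 4.5 Fcw 0.4 Fz -11.3
t 16.8833 tcp [0.6635 0.1224 0.1218] F [  2.9   3.6 -11.3] M [ 0.47 -0.53  0.12] w 28.1 ff 59.8
yaw_y -36.83 tilt 0.0 shift mm [-134.5    8.3   -2. ]
```

The support is gone at 34.6°: the pin nose is over the rim of the hole, which agrees with the camera's 35.8°. One more degree on, then I lower.

```bash
python3 -m creep '{"rows":[[[0.05,0.8,0],[0,0,0.35]],[[0.05,0.8,0],[0,0,0.35]],[[0.05,0.8,0],[0,0,0.35]],[[0,0,0],[0,0,0]],[[0,0,0],[0,0,0]]]}' >/dev/null
python3 -c "
from h import *
wh()"
python3 -m creep '{"rows":[[[0,0,0.5],[0,0,0]],[[0,0,0.5],[0,0,0]],[[0,0,0],[0,0,0]],[[0,0,0],[0,0,0]]]}'>/dev/null
python3 -c "
from h import *
wh()"
```

```text
r 0.1347 cw deg 35.65 Frad 4.3 Fcw 1.1 Fz -10.3
t 17.3 tcp [0.6654 0.1211 0.1222] F [  3.3   2.9 -10.3] M [ 0.46 -0.5   0.1 ] w 28.0 ff 59.8
yaw_y -37.88 tilt 0.01 shift mm [-134.5    8.4   -1.6]
r 0.1347 cw deg 35.64 Frad 4.8 Fcw 0.9 Fz -10.3
t 17.6333 tcp [0.6654 0.1211 0.1213] F [  3.5   3.4 -10.3] M [ 0.48 -0.54  0.13] w 27.8 ff 59.8
yaw_y -37.87 tilt 0.01 shift mm [-134.5    8.4   -2.6]
```

Fz still carries the full spring at 35.65° and a lower height, so the pin is going in. I'll continue lowering.

```bash
python3 -m creep '{"rows":[[[0,0,0.7],[0,0,0]],[[0,0,0.7],[0,0,0]],[[0,0,0.7],[0,0,0]],[[0,0,0],[0,0,0]],[[0,0,0],[0,0,0]]]}' >/dev/null
python3 -c "
from h import *
wh()"
python3 -m creep '{"rows":[[[0,0,0.8],[0,0,0]],[[0,0,0.8],[0,0,0]],[[0,0,0.8],[0,0,0]],[[0,0,0],[0,0,0]],[[0,0,0],[0,0,0]]]}'>/dev/null
python3 -c "
from h import *
wh()"
```

```text
r 0.1347 cw deg 35.65 Frad 4.7 Fcw 0.4 Fz -9.3
t 18.05 tcp [0.6654 0.1211 0.1192] F [ 3.   3.6 -9.3] M [ 0.31 -0.55  0.11] w 27.8 ff 59.9
yaw_y -37.87 tilt 0.01 shift mm [-134.5    8.4   -4.6]
r 0.1347 cw deg 35.64 Frad 3.9 Fcw 1.7 Fz -9.0
t 18.4667 tcp [0.6654 0.1211 0.1168] F [ 3.6  2.3 -9. ] M [ 0.36 -0.54  0.08] w 28.1 ff 59.9
yaw_y -37.87 tilt 0.01 shift mm [-134.5    8.4   -7. ]
```

```bash
python3 -m creep '{"rows":[[[0,0,0.9],[0,0,0]],[[0,0,0.9],[0,0,0]],[[0,0,0.9],[0,0,0]],[[0,0,0.9],[0,0,0]],[[0,0,0.9],[0,0,0]],[[0,0,0],[0,0,0]],[[0,0,0],[0,0,0]]]}' >/dev/null
python3 -c "
from h import *
wh()"
python3 -m creep '{"rows":[[[0,0,0.8],[0,0,0]],[[0,0,0.8],[0,0,0]],[[0,0,0.6],[0,0,0]],[[0,0,0],[0,0,0]],[[0,0,0],[0,0,0]]]}'>/dev/null
python3 -c "
from h import *
wh()"
```

```text
r 0.1348 cw deg 35.64 Frad 4.8 Fcw 0.3 Fz -8.0
t 19.05 tcp [0.6654 0.1211 0.1123] F [ 3.   3.8 -8. ] M [ 0.38 -0.5   0.12] w 27.8 ff 60.0
yaw_y -37.87 tilt 0.01 shift mm [-134.5    8.4  -11.5]
r 0.1348 cw deg 35.64 Frad 4.0 Fcw 1.7 Fz -7.5
t 19.4667 tcp [0.6654 0.1212 0.1101] F [ 3.7  2.3 -7.5] M [ 0.29 -0.55  0.12] w 28.0 ff 60.0
yaw_y -37.87 tilt 0.01 shift mm [-134.5    8.4  -13.7]
```

Nearly home, with about 2 mm left by the spring force. Release it to spring the rest of the way.

```bash
python3 -m creep '{"rows":[[[0,0,0.6],[0,0,0]],[[0,0,0.4],[0,0,0]],[[0,0,0],[0,0,0]]]}' - 25
python3 -m creep '{"rows":[[[0,0,0],[0,0,0]],[[0,0,0],[0,0,0]],[[0,0,0],[0,0,0]],[[0,0,0],[0,0,0]],[[0,0,0],[0,0,0]]]}' 45
python3 -c "
from h import *
wh()"
```

```text
time_s: 19.72
tool_pos: [0.6654, 0.1211, 0.1091]
ee_rot: [0.0, 0.898, 0.439, 0.0]
wrist_force: [4.0, 3.0, -7.9]
grip_width: 0.0282
finger_force: 60.1
time_s: 20.13
tool_pos: [0.6652, 0.1209, 0.1096]
ee_rot: [0.0, 0.898, 0.439, 0.0]
wrist_force: [0.2, -0.3, -0.3]
grip_width: 0.045
finger_force: 0.0
r 0.1345 cw deg 35.63 Frad -0.2 Fcw 0.3 Fz -0.3
t 20.1333 tcp [0.6652 0.1209 0.1096] F [ 0.2 -0.3 -0.3] M [-0.01  0.04  0.05] w 45.0 ff 0.0
yaw_y -37.88 tilt 0.02 shift mm [-134.2    8.5  -14.2]
```

Free of contact. I'll go straight up, move the arm aside for a clear view, then check.

```bash
python3 -m creep '{"rows":[[[0,0,-6],[0,0,0]],[[0,0,-10],[0,0,0]],[[0,0,-12],[0,0,0]],[[0,0,-15],[0,0,0]],[[0,0,-20],[0,0,0]],[[0,0,-25],[0,0,0]],[[0,0,-25],[0,0,0]],[[0,-20,-15],[0,0,0]],[[0,-30,0],[0,0,0]],[[0,-30,0],[0,0,0]],[[0,-30,0],[0,0,0]],[[0,-30,0],[0,0,0]]]}'
python3 -m creep '{"rows":[[[0,-30,0],[0,0,0]],[[0,-30,0],[0,0,0]],[[0,-20,0],[0,0,0]],[[0,0,0],[0,0,0]],[[0,0,0],[0,0,0]]]}' | head -2
python3 - <<'E'
from h import *
a,d=grab_frame("scene");b,e=grab_frame("top");np.save("pics/e.npy",e);cv2.imwrite("pics/topE.png",b[...,::-1]);cv2.imwrite("pics/sceneE.png",a[...,::-1])
a=cv2.resize(a[140:240,290:400,::-1],None,fx=3.6,fy=3.6,interpolation=2)
b=cv2.resize(b[85:205,175:290,::-1],None,fx=3.4,fy=3.4,interpolation=2)
o=np.zeros((410,800,3),np.uint8);o[:a.shape[0],:a.shape[1]]=a;o[:b.shape[0],400:400+b.shape[1]]=b
cv2.imwrite("pics/c6.png",o)
E
```

```text
time_s: 21.13
tool_pos: [0.5542, 0.2078, 0.239]
ee_rot: [0.0, 0.898, 0.439, 0.001]
wrist_force: [-0.8, -0.7, -0.2]
grip_width: 0.045
finger_force: 0.0
time_s: 21.55
tool_pos: [0.4913, 0.257, 0.2387]
```

View pics/c6.png

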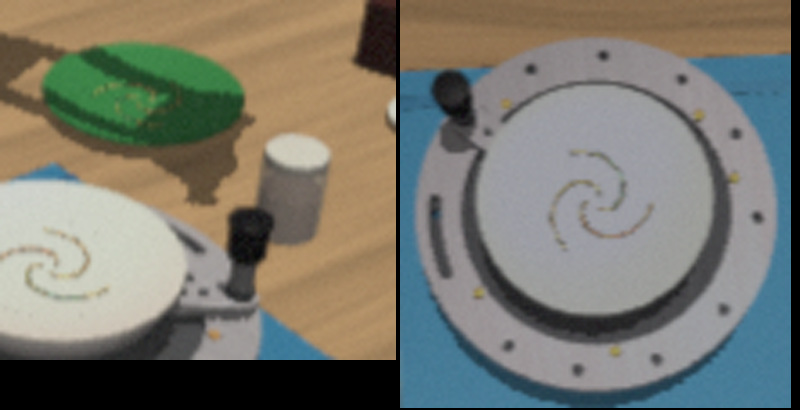

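The knob stands upright over hole 1, with its cap at about (251,220) on the left and (452,88) on the right. The plate is centred and the jar is unmoved. I'll check the knob height and the plate by projection.

Run:
```python
from h import *
a=np.radians(91.35-35.65);K=np.array([.5895,.0098])+.135*np.array([np.cos(a),np.sin(a)])
for l in (0,.006,.0135): print(l,((proj("scene",np.array([*K,.141+l]))-[290,140])*3.6).round(0),((proj("top",np.array([*K,.141+l]))-[175,85])*3.4+[400,0]).round(0))
q=cv2.imread("pics/sceneE.png");s0=cv2.imread("pics/scene0.png")
print("dark bbox E",knob("scene",q,(350,190,372,222)),"0",knob("scene",s0,(330,170,362,215)))
k0=np.array([.586,.1448])
for nm,k in(("home",k0),("now",K)): print(nm,proj("scene",np.array([*k,.141])).round(1),proj("scene",np.array([*k,.115])).round(1))
p=cv2.imread("pics/topE.png");d=np.load("pics/e.npy")
c=camera_params("top");M=c["camera_matrix"];E=np.array(c["extrinsics"])
v,u=np.mgrid[90:215,165:300];Z=d[90:215,165:300];W=(np.stack([(u-M[0,2])/M[0,0]*Z,(v-M[1,2])/M[1,1]*Z,Z],-1)-E[:3,3])@E[:3,:3]
m=((W[...,2]>.085)&(W[...,2]<.12)).astype(np.uint8);m=cv2.morphologyEx(m,cv2.MORPH_OPEN,np.ones((15,15)))
cn=max(cv2.findContours(m,0,1)[0],key=cv2.contourArea);hp=cv2.convexHull(cn)[:,0]+[165,90]
w=np.array([ray("top",*x,.102)[:2] for x in hp]);x=np.linalg.lstsq(np.c_[2*w,np.ones(len(w))],(w**2).sum(1),rcond=None)[0];print("plate",x[:2])
```

```text
0 [250. 214.] [450.  87.]
0.006 [252. 207.] [448.  84.]
0.0135 [253. 198.] [447.  81.]
dark bbox E (array([354, 198,  12,  16, 136]), array([358.98529412, 205.32352941])) 0 (array([341, 181,  10,  15, 121]), array([345.24793388, 187.61983471]))
home [345.8 182. ] [344.7 190.2]
now [359.5 199.5] [358.2 208. ]
plate [0.59053822 0.00968555]
```

```bash
python3 -c "
from station import *
print(sign_off())"
```

```text
the job is handed in; nothing more can be done
None
```

The job is handed in: by the camera check the pin is fully home in the first hole, about 36° (0.62 rad) clockwise of home. The plate is within about 1 mm of centre and the arm is clear of everything, but the sign-off returned no verdict.

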